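Draw the piston to its service mark and hold it

ROBOT

A 6-joint arm with a two-finger parallel gripper is mounted at the origin on the work surface; the furniture and walls round the work are solid. World frame = base frame: x ahead of the robot, y to its left, z up, the work surface at z = 0. Lengths are in mm, angles in rad, forces in N, time in s.
With the tool pointing down it reaches from about 275 to 825 mm from the base axis. Payload 4.9 kg.
Tool frame: the origin (TCP) lies midway between the tips of the shut fingers; the grasp point (between the pads) lies 19 mm behind it (bot.pinch_z is the distance from the TCP to the grasp point, in mm); z points along the fingers, y is the line along which they close (so a half turn about z gives the same grasp; the last joint's range is limited). The gripper opens to 85 mm and grips with 20 to 120 N. Pads are 22 mm wide; open, the fingers measure 114 mm over their backs; the gripper's body (76 mm by 85 mm) begins 54 mm behind the grasp point. The pads swing forward as they close: fully open they stand 13 mm farther back than shut.
Start: joints at [-1.302, 0.326, -0.193, 1.052, 0, 1.437], TCP at [215.611, -505.995, 231.281] pointing down, gripper open.
Joint ranges: [-2.65, 2.65], [-0.97, 1.79], [-1.3, 1.35], [-1.93, 2.1], [-1.47, 1.37], [-3.14, 3.14]. Speed limits (rad/s): [2.57, 2.57, 3.14, 3.14, 3.14, 3.14].

INTERFACE

Orientations are given as a rotation vector (axis times angle).
In Python, from plant import bot, viewer gives the robot as it stands.
- The arm moves only by the tool drive_tool, never from a script. Its argument "moves" is a list of rows, each an object of numbers: "fingers": the finger opening in mm, from 0 to 85.4; "x", "y", "z": the shift along the world's x, y, z normalised to -1 to 1, where 1 is 0.4 m; "spin": the turn about the world's z normalised to -1 to 1, where 1 is 90 degrees. A call has 1 to 5 rows; each row is the pose to reach, as a shift and turn from the pose commanded when the call began; what a row does not reach only later rows make up. A row lasts 1/12 s, in which the tool goes at most 41.7 mm and 7.16 degrees, less where a joint would pass 70% of its speed; a pose out of reach is approached as far as the arm can. A call with a number of a shift or a turn outside -1 to 1 is refused whole. A call with a gripper value outside its range is refused whole. The fingers move at their own pace and stop on an object; "newtons" is the grip in N (left out, the last holds). Time passes only in rows, so rows that repeat a pose let the fingers close. It gives the time, the measured TCP pose, the force, the opening and the grip force at its end, in the units of the state.
- bot.observe(): the state, without advancing time (a new reading comes with each control period).
- viewer.capture(name): name is "scene" or "top"; returns the picture (420x560x3 uint8, blue, green, red); there is no depth.
- viewer.camera_params(name): a dict with "intrinsics" (3x3 intrinsics, pixels), "k1" (the pictures are not rectified: a ray, as slopes to the right and down, at radius r is drawn at 1 + k1 r^2 times it, then the intrinsics apply), "rvec" (rotation vector, rad) and "tvec" (3), from world to camera coordinates, as OpenCV has them. Camera axes: x right, y down, z forward; pixel columns grow to the right and rows downward; lengths in mm; the calibration is good to about 2 mm. A picture is of the moment at which its call begins. camera_params takes no time and is no camera call.
- bot.job_done(): hands the job in; it is judged then, once.
The state is a dict: "time_s": time; "qpos": joint angles; "qd": joint speeds; "joint_torque": joint torques, N m; "ee_pos": TCP position; "tcp_rot": TCP orientation; "force": force on the tool from outside, world axes, zero at the start; "torque": the same for the moment, N m; "finger_gap": finger opening in mm; "finger_force": force on a finger pad.
Only numpy, scipy, OpenCV 4.12 (cv2) and the standard library are available. Lean on these libraries where they do the work, as an engineer would, in place of code of your own. Each camera call takes 0.05 s, during which the arm holds its last target. There are 200 camera calls.

TASK

The piston is home in its cylinder on the tilted service stand. Swing the yellow keeper clear of the piston, then take the piston by its black knob and draw it gently straight out along the bore, without letting it bind, until the whole green ring stands out of the bore but the red ring below it is still hidden inside. Finish holding the piston still there in the gripper, and leave the things lying around undisturbed.

Things in the scene. Friction and masses are not known exactly. Their poses are not given: they have to be found in the camera images.
- cylinder: Aluminium cylinder 64 mm across, 100 mm long, fixed on a blue stand (base 160 x 110 mm, yaw within 0.4 rad). Origin: centre of the bore mouth, 128 mm above the bench. z: along the bore, out of the mouth, always leaning 12 deg from vertical to the stand's front (robot side). y: level, to the robot's left, to the keeper pivot. x: backward and up. Bore 25.5 mm wide, 86 mm deep.
- keeper (a joint): Turn of the yellow keeper, rad: 0 = inner end over the piston's collar, 1.57 = its stop; above 0.8 it clears the collar. Turns anticlockwise from above about an axis parallel to the bore, at x = 0, y = 44 mm in the cylinder frame. Light friction (1 N at the pin); stays where left.
- keeper_pin (a point): On the black pin of the keeper's outer arm (12 mm thick, parallel to the bore, from 13 to 45 mm above the mouth plane); this point is 32 mm above that plane. At keeper angle a it is at x = -40 sin(a), y = 44 + 40 cos(a) mm in the cylinder frame, so it moves from the left towards the robot. Keeper bar 16 mm wide, its top 13 mm above the mouth plane.
- piston: Loose steel piston, 0.2 to 0.4 kg, home at the start. Origin: under its collar, in the mouth plane when home; z out of the bore. Rod 24 mm thick, 82 mm down the bore. Above: collar 32 mm wide, 6 tall; neck 14 wide, 18 long; black round knob 30 wide, 28 tall. Rings on the rod: green 26 to 36, red 50 to 60 mm below the origin: right when drawn 36 to 50 mm. Free in the bore.
- piston_knob (a point): Centre of the piston's black knob, 38 mm above the piston's origin: where to grip.
- green_low (a point): On the piston's axis at the lower edge of the green ring (36 mm below the piston's origin).
- red_top (a point): On the piston's axis at the upper edge of the red ring (50 mm below the piston's origin).
- piston_foot (a point): Centre of the piston's lower end face (82 mm below the piston's origin).
- grease_tube: Bystander: white tube of grease with a yellow band, 158 x 48 x 30 mm, lying to the left of the stand. Origin under its middle.
- pressure_tester: Bystander: steel inline pressure tester with a round dial, 169 x 56 x 61 mm, lying to the right. Origin under its middle.
- spanner: Bystander: combination spanner, 202 x 27 x 9 mm, lying just to the right of the stand. Origin under its middle.
- mug: Bystander: blue and white mug, 92 mm tall, standing far right. Origin under its middle.
Things that resemble listed ones, but are neither listed nor needed, are in the scene too. There is more than one size of the piston; the one meant has the size given above. Of the things that look like the part that bears cylinder, the larger one is meant.

How it is judged:
By the outcome, as a careful person would: the job done as asked, in the order asked, and still so for the second after the job is handed in, while the arm keeps its last pose, push and grip.
It also fails if it takes over 45 s, if anything falls off the work surface, if the arm or the gripper's body presses on something with over 40 N, if the wrist force passes 120 N, or if a joint passes its speed limit or range.

## Working session

There is one attempt and no reset: what is moved stays moved. The work goes in short steps, Python scripts to look and compute and a tool call to move; the robot and the scene stay as the last step left them, time stands still between calls to the robot, and variables do not carry over. Pictures are saved under pics/ and viewed, at most 10 in all, crops included, and the job is handed in when it is done.

Besides the shell and the picture viewer there is one more tool, called after "Call:" as a command line: name --argument value ..., lists and objects as JSON in quotes. drive_tool: Moves the arm, as the interface text tells. Its arguments: {"type":"object","properties":{"moves":{"type":"array","items":{"type":"object","properties":{"fingers":{"type":"number"},"x":{"type":"number"},"y":{"type":"number"},"z":{"type":"number"},"spin":{"type":"number"}}}},"newtons":{"type":"number"}},"required":["moves"]}

```bash
mkdir -p pics; ls
cat > h.py <<'E'
import numpy as np, cv2
from plant import bot, viewer
def cam(n):
    p=viewer.camera_params(n); R=cv2.Rodrigues(np.array(p["rvec"],float))[0]
    return np.array(p["intrinsics"],float),p["k1"],R,np.array(p["tvec"],float).ravel()
def ray(n,uv):
    K,k1,R,t=cam(n); d=np.linalg.inv(K)@[uv[0],uv[1],1]; s=d[:2]; q=s.copy()
    for _ in range(30): q=s/(1+k1*(q@q))
    v=R.T@[q[0],q[1],1]; return -R.T@t, v/np.linalg.norm(v)
def onz(n,uv,z):
    c,v=ray(n,uv); return c+v*(z-c[2])/v[2]
def tri(a,b):
    (c,v),(d,w)=ray("scene",a),ray("top",b)
    s=np.linalg.lstsq(np.array([v,-w]).T,d-c,rcond=None)[0]
    p,q=c+s[0]*v,d+s[1]*w; return (p+q)/2,np.linalg.norm(p-q)
def proj(n,P):
    K,k1,R,t=cam(n); c=R@np.asarray(P,float)+t; q=c[:2]/c[2]; q=q*(1+k1*(q@q)); return (K@[q[0],q[1],1])[:2]
E
python3 - <<'E'
from h import *
for n in("scene","top"):
    im=viewer.capture(n); cv2.imwrite(f"pics/{n}0.png",im); K,k,R,t=cam(n); print(n,K[0,0],k,-R.T@t,R[2])
print(bot.observe())
E
```

```text
pics
scene 412.57311686397105 -0.021356557248361607 [165.26545539 557.9843103  938.40736911] [ 0.34104124 -0.61391628 -0.71189723]
top 532.7975054604362 -0.07322373564931127 [ 393.22602539 -130.31340346 1454.919913  ] [ 0.11649465 -0.01750165 -0.9930371 ]
{'time_s': 0.1, 'qpos': array([-1.30216977e+00,  3.26892565e-01, -1.93490437e-01,  1.05201540e+00,
        1.77217832e-05,  1.43659401e+00]), 'qd': array([-0.00101572, -0.00308905,  0.00123006,  0.0001776 , -0.0012074 ,
        0.00045413]), 'joint_torque': array([ 8.65563616e-04, -4.44239831e+01,  2.63037890e+01,  7.90790305e-03,
       -1.09225421e-04,  6.51698940e-06]), 'ee_pos': array([ 215.48421409, -505.4521031 ,  230.56524572]), 'tcp_rot': array([-3.07651677e+00, -6.28172453e-01,  1.41168141e-04]), 'force': array([-0.01249269, -0.01494207,  0.57753359]), 'torque': array([0.0211664 , 0.02382274, 0.01217566]), 'finger_force': 0.0, 'finger_gap': 85.37949791445806}
```

View pics/scene0.png

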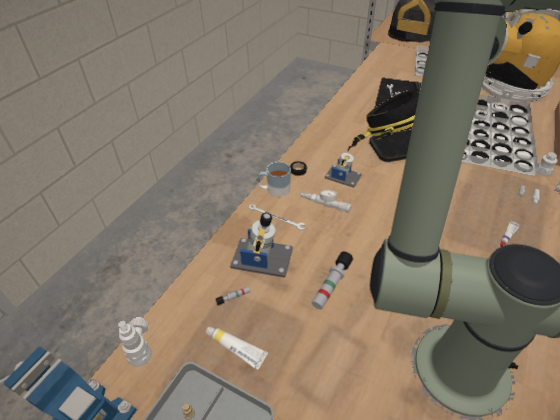

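View pics/top0.png

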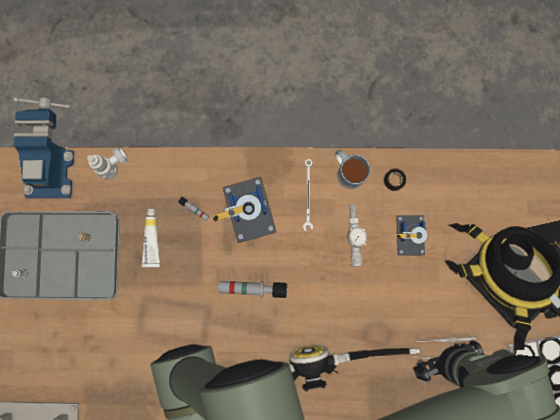

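The scene view shows two stands, one at (262,245) and a smaller one at (343,175). In the top view they are at (250,208) and (411,235). Loose pistons lie at top (250,289) and (193,208). The stand at top (250,208) is the larger one, and its piston is home, so that is the one meant. I'll confirm with an enlarged crop.

Run:
```python
import cv2,numpy as np
a=cv2.imread("pics/scene0.png")[195:285,215:315];b=cv2.imread("pics/top0.png")[165:255,195:295]
cv2.imwrite("pics/crop.png",np.hstack([cv2.resize(x,None,fx=4,fy=4,interpolation=cv2.INTER_CUBIC) for x in(a,b)]))
```

```text
(no output)
```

View pics/crop.png

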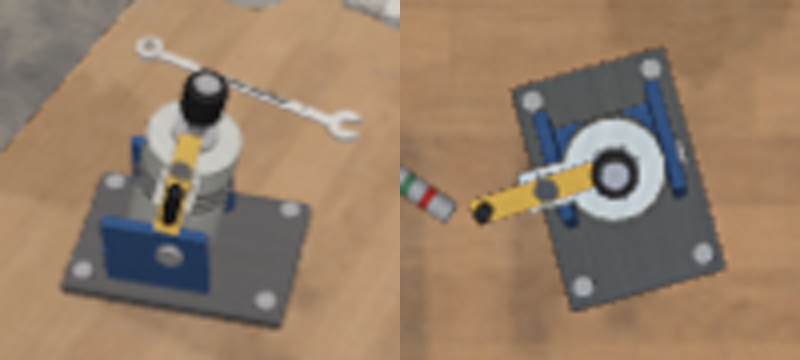

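The crop confirms it: a black knob at crop (205,97), and the keeper at angle 0 with its pin to the left at crop (173,200). In the top view the knob is at (614,174) and the pin at (483,212). The base bolts give the yaw.

Run:
```python
from h import *
S=lambda u,v:(u/4+215-.375,v/4+195-.375)
T=lambda u,v:((u-400)/4+195-.375,v/4+165-.375)
print("knobtop",tri(S(208,83),T(614,174)))
print("pintop",tri(S(176,187),T(483,212)))
bt=[(532,101),(652,68),(703,254),(583,287)]
B=[onz("top",T(*p),14) for p in bt]
for b in B: print(b.round(1))
print([np.arctan2(-(B[i]-B[j])[0],-(B[i]-B[j])[1]) for i,j in((1,0),(2,3))],[np.arctan2((B[i]-B[j])[1],(B[i]-B[j])[0]) for i,j in((0,3),(1,2))])
bs=[(115,182),(290,209),(265,300),(83,269)]
# scene order: left-back.. 
for p in bs: print("s",onz("scene",S(*p),14).round(1))
yaw=np.mean([np.arctan2((B[i]-B[j])[1],(B[i]-B[j])[0]) for i,j in((0,3),(1,2))])
c,s=np.cos(np.radians(12)),np.sin(np.radians(12))
ez=np.array([-s*np.cos(yaw),-s*np.sin(yaw),c]);ey=np.array([-np.sin(yaw),np.cos(yaw),0]);ex=np.cross(ey,ez)
kt=tri(S(208,83),T(614,174))[0]; O=kt-52*ez
pin=O+84*ey+45*ez
print("yaw",yaw,"O",O,"pintop pred",pin, "ez",ez)
# fix z=128: from top view only
for n,uv in(("scene",S(208,83)),("top",T(614,174))): print(n,onz(n,uv,128+52*c)-52*ez)
for n,uv in(("scene",S(176,187)),("top",T(483,212))): print(n,onz(n,uv,128+45*c)-45*ez-84*ey)
```

```text
knobtop (array([555.58337251, -72.81070686, 180.59759726]), np.float64(0.5956250245043686))
pintop (array([533.33500722,   6.64539037, 172.24594043]), np.float64(0.4454388144693349))
[627.3  -8.7  14. ]
[650.4 -90.6  14. ]
[ 522.6 -125.9   14. ]
[500.  -44.8  14. ]
[np.float64(-0.2754060384683554), np.float64(-0.2717475580546125)] [np.float64(0.2761325176694298), np.float64(0.26965305832290914)]
s [651.7 -90.6  14. ]
s [ 524.7 -127.5   14. ]
s [502.2 -46.7  14. ]
s [628.9 -11.   14. ]
yaw 0.27289278799616945 O [565.99470717 -69.89683456 129.73392202] pintop pred [534.34536099   8.47314764 173.75056405] ez [-0.20021797 -0.05603601  0.9781476 ]
scene [566.59656412 -71.42624289 128.        ]
top [566.49112453 -69.69754387 128.        ]
scene [564.87809944 -71.95706651 128.        ]
top [565.2140508  -71.60648707 128.        ]
```

```bash
cat >> h.py <<'E'
yaw=0.273; O=np.array([565.8,-71.0,128.]); s_,c_=np.sin(np.radians(12)),np.cos(np.radians(12))
ez=np.array([-s_*np.cos(yaw),-s_*np.sin(yaw),c_]);ey=np.array([-np.sin(yaw),np.cos(yaw),0]);ex=np.cross(ey,ez)
W=lambda x,y,h:O+x*ex+y*ey+h*ez
C=lambda P:np.array([ex,ey,ez])@(np.asarray(P)-O)
E
python3 - <<'E'
from h import *
st=np.array([215.611,-505.995,231.281])
print(((W(35,76,24)-st)/400).round(4), W(35,76,24))
p=W(35,76,24)
for q in [(17,76),(10,76),(0,76),(-10,74),(-16,68),(-21,60),(-23,55)]:
    print(q,((W(*q,24)-p)/400).round(4))
k=W(0,0,40);print("grip tcp",k-[0,0,19]); print("ez/400*10",ez/40)
E
```

```text
[ 0.8946  1.2902 -0.1813] [573.47098886  10.07060288 158.7524516 ]
(17, 76) [-0.0424 -0.0119 -0.0094]
(10, 76) [-0.0589 -0.0165 -0.013 ]
(0, 76) [-0.0824 -0.0231 -0.0182]
(-10, 74) [-0.1046 -0.0345 -0.0234]
(-16, 68) [-0.1147 -0.0529 -0.0265]
(-21, 60) [-0.1211 -0.0754 -0.0291]
(-23, 55) [-0.1224 -0.0888 -0.0301]
grip tcp [557.79152138 -73.24229885 148.12590403]
ez/400*10 [-0.0050053  -0.00140144  0.02445369]
```

Call:
drive_tool --moves '[{"x": 0.059, "y": 0.085, "z": 0, "spin": -0.08, "fingers": 0}, {"x": 0.118, "y": 0.17, "spin": -0.083, "fingers": 0}, {"x": 0.177, "y": 0.255, "spin": -0.083, "fingers": 0}, {"x": 0.236, "y": 0.34, "spin": -0.083, "fingers": 0}, {"x": 0.295, "y": 0.425, "spin": -0.083, "fingers": 0}]'

```text
invalid input at $.moves[1]: expected keys fingers, x, y, z, spin
```

Call:
drive_tool --moves '[{"x": 0.059, "y": 0.085, "fingers": 0}, {"x": 0.118, "y": 0.17, "fingers": 0}, {"x": 0.177, "y": 0.255, "fingers": 0}, {"x": 0.236, "y": 0.34, "fingers": 0}, {"x": 0.295, "y": 0.425, "fingers": 0}]'

```text
invalid input at $.moves[0]: expected keys fingers, x, y, z, spin
```

Call:
drive_tool --moves '[{"x": 0.059, "y": 0.085, "fingers": 0}, {"x": 0.118, "y": 0.17, "fingers": 0}, {"x": 0.177, "y": 0.255, "fingers": 0}, {"x": 0.236, "y": 0.34, "fingers": 0}, {"x": 0.295, "y": 0.425, "fingers": 0}]'

```text
invalid input at $.moves[0]: expected keys fingers, x, y, z, spin
```

Call:
drive_tool --moves '[{"x": 0.058, "y": 0.083, "z": 0, "spin": -0.079, "fingers": 0}, {"x": 0.116, "y": 0.166, "z": 0, "spin": -0.083, "fingers": 0}, {"x": 0.174, "y": 0.249, "z": 0, "spin": -0.083, "fingers": 0}, {"x": 0.232, "y": 0.332, "z": 0, "spin": -0.083, "fingers": 0}, {"x": 0.29, "y": 0.415, "z": 0, "spin": -0.083, "fingers": 0}]'

```text
time_s: 0.52
ee_pos: [332.0, -338.2, 230.9]
tcp_rot: [-3.112, -0.425, 0.0]
force: [0.3, -0.1, 0.5]
finger_gap: 25.5
finger_force: 0.0
```

Call:
drive_tool --moves '[{"x": 0.058, "y": 0.083, "z": 0, "spin": 0, "fingers": 0}, {"x": 0.116, "y": 0.166, "z": 0, "spin": 0, "fingers": 0}, {"x": 0.174, "y": 0.249, "z": 0, "spin": 0, "fingers": 0}, {"x": 0.232, "y": 0.332, "z": 0, "spin": 0, "fingers": 0}, {"x": 0.29, "y": 0.415, "z": 0, "spin": 0, "fingers": 0}]'

```text
time_s: 0.93
ee_pos: [448.2, -172.0, 231.1]
tcp_rot: [-3.112, -0.426, 0.0]
force: [0.5, 0.2, -0.6]
finger_gap: 0.2
finger_force: 0.0
```

Call:
drive_tool --moves '[{"x": 0.058, "y": 0.083, "z": 0, "spin": 0, "fingers": 0}, {"x": 0.116, "y": 0.166, "z": 0, "spin": 0, "fingers": 0}, {"x": 0.174, "y": 0.249, "z": 0, "spin": 0, "fingers": 0}, {"x": 0.232, "y": 0.332, "z": 0, "spin": 0, "fingers": 0}, {"x": 0.29, "y": 0.415, "z": 0, "spin": 0, "fingers": 0}]'

```text
time_s: 1.35
ee_pos: [564.2, -6.0, 230.9]
tcp_rot: [-3.112, -0.427, 0.001]
force: [0.7, -1.5, 0.1]
finger_gap: 0.1
finger_force: 0.0
```

Call:
drive_tool --moves '[{"x": 0.023, "y": 0.04, "z": 0, "spin": 0, "fingers": 0}, {"x": 0.023, "y": 0.04, "z": -0.05, "spin": 0, "fingers": 0}, {"x": 0.023, "y": 0.04, "z": -0.11, "spin": 0, "fingers": 0}, {"x": 0.023, "y": 0.04, "z": -0.16, "spin": 0, "fingers": 0}, {"x": 0.023, "y": 0.04, "z": -0.18, "spin": 0, "fingers": 0}]'

```text
time_s: 1.77
ee_pos: [570.7, 8.6, 156.0]
tcp_rot: [-3.111, -0.427, 0.008]
force: [-0.3, -0.3, -0.4]
finger_gap: -0.1
finger_force: 0.0
```

Run:
```python
from h import *
o=bot.observe(); print(C(o['ee_pos']),o['qpos'],o['force'])
a=viewer.capture("scene")[190:280,210:330];b=viewer.capture("top")[165:255,175:295]
cv2.imwrite("pics/c2.png",np.hstack([cv2.resize(x,None,fx=3.3,fy=3.3,interpolation=cv2.INTER_CUBIC) for x in(a,b)]))
```

```text
[31.41732105 75.32342747 21.91891437] [-1.14248961e-01  4.27361542e-01 -2.43937734e-01  9.04693815e-01
 -1.81390736e-05  2.75437529e+00] [-0.32838873 -0.29186891 -0.44815056]
```

View pics/c2.png

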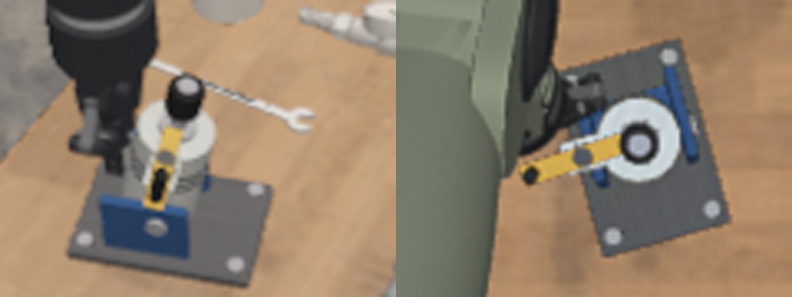

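The picture shows the gripper behind the pin: in the scene half the fingertip is near (115,165) and the pin at (157,187), so they are not touching. I'll check the projection of the TCP before pushing.

Run:
```python
from h import *
e=bot.observe()['ee_pos']
for P in (e,e+[0,0,50],W(0,84,45)):
  print(((proj("scene",P)-[210,190])*3.3).round(),((proj("top",P)-[175,165])*3.3+[396,0]).round())
```

```text
[117. 166.] [530. 125.]
[112. 121.] [523. 116.]
[159. 170.] [528. 173.]
```

Call:
drive_tool --moves '[{"x": -0.02, "y": -0.006, "z": 0.002, "spin": 0, "fingers": 0}, {"x": -0.035, "y": -0.01, "z": -0.002, "spin": 0, "fingers": 0}, {"x": -0.05, "y": -0.014, "z": -0.006, "spin": 0, "fingers": 0}, {"x": -0.065, "y": -0.018, "z": -0.01, "spin": 0, "fingers": 0}, {"x": -0.082, "y": -0.023, "z": -0.014, "spin": 0, "fingers": 0}]'

```text
time_s: 2.28
ee_pos: [541.0, -2.2, 154.9]
tcp_rot: [3.11, 0.426, 0.006]
force: [4.6, -4.1, 2.3]
finger_gap: 0.1
finger_force: 2.7
```

Run:
```python
from h import *
o=bot.observe(); print(C(o['ee_pos']),o['force'])
```

```text
[ 0.33459853 72.93460048 27.4424217 ] [ 4.59037952 -4.07835364  2.26547297]
```

Call:
drive_tool --moves '[{"x": -0.014, "y": -0.004, "z": -0.006, "spin": 0, "fingers": 0}, {"x": -0.0245, "y": -0.008, "z": -0.01, "spin": 0, "fingers": 0}, {"x": -0.033, "y": -0.025, "z": -0.013, "spin": 0, "fingers": 0}, {"x": -0.041, "y": -0.042, "z": -0.016, "spin": 0, "fingers": 0}, {"x": -0.047, "y": -0.052, "z": -0.018, "spin": 0, "fingers": 0}]'

```text
time_s: 2.7
ee_pos: [524.3, -22.9, 148.0]
tcp_rot: [3.112, 0.426, 0.011]
force: [11.7, 0.1, 5.5]
finger_gap: 0.4
finger_force: 6.0
```

Run:
```python
from h import *
o=bot.observe(); print(C(o['ee_pos']),o['force'])
```

```text
[-22.25771237  57.50002729  25.16237497] [11.69858127  0.09047366  5.54654918]
```

Call:
drive_tool --moves '[{"x": 0.02, "y": 0.008, "z": 0.005, "spin": 0, "fingers": 0}, {"x": 0.02, "y": 0.008, "z": 0.08, "spin": 0, "fingers": 0}, {"x": 0.02, "y": 0.008, "z": 0.17, "spin": 0, "fingers": 0}, {"x": 0.02, "y": 0.008, "z": 0.24, "spin": 0, "fingers": 60}, {"x": 0.02, "y": 0.008, "z": 0.24, "spin": 0, "fingers": 60}]'

```text
time_s: 3.12
ee_pos: [530.8, -19.1, 247.3]
tcp_rot: [3.111, 0.427, 0.008]
force: [1.2, 0.1, 1.2]
finger_gap: 23.2
finger_force: 0.0
```

Run:
```python
from h import *
o=bot.observe(); print(o['ee_pos'],C(o['ee_pos']),o['force'],o['finger_gap'])
a=viewer.capture("scene")[190:280,210:330];b=viewer.capture("top")[165:255,175:295]
cv2.imwrite("pics/c3.png",np.hstack([cv2.resize(x,None,fx=3.3,fy=3.3,interpolation=cv2.INTER_CUBIC) for x in(a,b)]))
```

```text
[530.77879094 -19.06383233 247.25547508] [  5.50442494  59.45525514 120.74971169] [1.17928145 0.13194483 1.2215455 ] 23.248502598862824
```

View pics/c3.png

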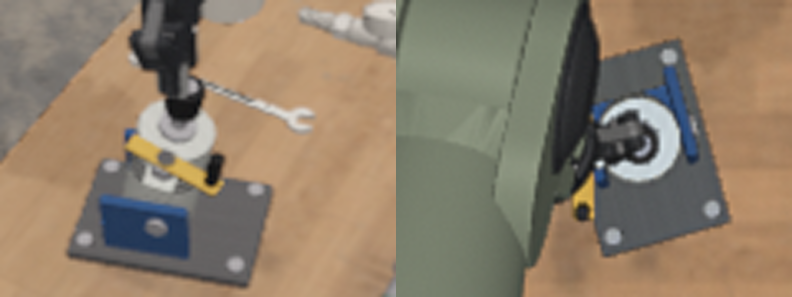

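The picture shows the keeper turned about 90° (pin at crop (215,168)), well clear of the collar. Next I'll move over the knob.

Call:
drive_tool --moves '[{"x": 0.03, "y": -0.06, "z": 0, "spin": 0, "fingers": 60}, {"x": 0.067, "y": -0.135, "z": 0, "spin": 0, "fingers": 60}, {"x": 0.067, "y": -0.135, "z": 0, "spin": 0, "fingers": 60}, {"x": 0.067, "y": -0.135, "z": -0.05, "spin": 0, "fingers": 60}, {"x": 0.067, "y": -0.135, "z": -0.09, "spin": 0, "fingers": 60}]'

```text
time_s: 3.63
ee_pos: [554.7, -73.0, 204.0]
tcp_rot: [-3.111, -0.424, 0.005]
force: [0.2, 0.4, 0.1]
finger_gap: 59.9
finger_force: 0.0
```

Run:
```python
from h import *
viewer.capture("top")
o=bot.observe(); print(o['ee_pos'],o['finger_gap'],(W(0,0,40)-[0,0,19]-o['ee_pos'])/400,o['force'])
```

```text
[552.37984545 -72.14631518 200.40022777] 59.75353991163933 [ 0.01352919 -0.00273996 -0.13068581] [-0.11472754 -0.2744229  -3.02641668]
```

Call:
drive_tool --moves '[{"x": 0.012, "y": -0.003, "z": -0.04, "spin": 0, "fingers": 60}, {"x": 0.012, "y": -0.003, "z": -0.08, "spin": 0, "fingers": 60}, {"x": 0.012, "y": -0.003, "z": -0.12, "spin": 0, "fingers": 60}, {"x": 0.012, "y": -0.003, "z": -0.13, "spin": 0, "fingers": 60}, {"x": 0.012, "y": -0.003, "z": -0.13, "spin": 0, "fingers": 60}]'

```text
time_s: 4.1
ee_pos: [558.5, -73.3, 152.3]
tcp_rot: [-3.11, -0.426, 0.008]
force: [-0.3, -0.7, -0.2]
finger_gap: 59.6
finger_force: 0.0
```

Run:
```python
from h import *
viewer.capture("top"); viewer.capture("top")
o=bot.observe(); print(o['ee_pos'],o['finger_gap'],(W(0,0,40)-[0,0,19]-o['ee_pos'])/400,o['force'])
a=viewer.capture("scene")[190:280,210:330];b=viewer.capture("top")[165:255,175:295]
cv2.imwrite("pics/c4.png",np.hstack([cv2.resize(x,None,fx=3.3,fy=3.3,interpolation=cv2.INTER_CUBIC) for x in(a,b)]))
```

```text
[560.46691001 -73.79739738 154.54516487] 60.52548946614118 [-0.00668847  0.00138775 -0.01604815] [ 0.58059479 -0.81170174  0.87722223]
```

View pics/c4.png

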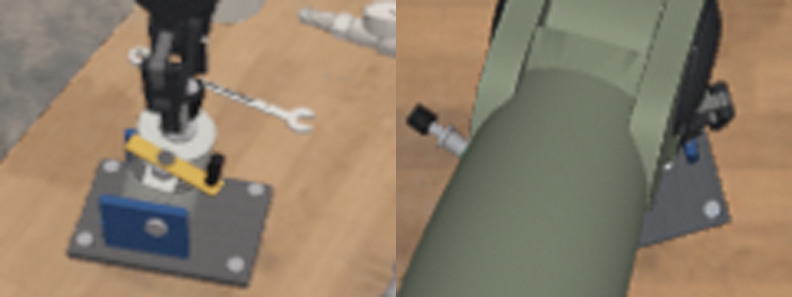

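Call:
drive_tool --moves '[{"x": -0.007, "y": 0.002, "z": -0.015, "spin": 0, "fingers": 60}, {"x": -0.007, "y": 0.002, "z": -0.015, "spin": 0, "fingers": 60}, {"x": -0.007, "y": 0.002, "z": -0.015, "spin": 0, "fingers": 20}, {"x": -0.007, "y": 0.002, "z": -0.015, "spin": 0, "fingers": 20}, {"x": -0.007, "y": 0.002, "z": -0.015, "spin": 0, "fingers": 20}]' --newtons 50

```text
time_s: 4.72
ee_pos: [558.1, -73.1, 148.9]
tcp_rot: [-3.112, -0.427, -0.001]
force: [-0.2, 0.3, -0.2]
finger_gap: 28.6
finger_force: 49.2
```

Call:
drive_tool --moves '[{"x": 0, "y": 0, "z": 0, "spin": 0, "fingers": 20}, {"x": 0, "y": 0, "z": 0, "spin": 0, "fingers": 20}, {"x": 0, "y": 0, "z": 0, "spin": 0, "fingers": 20}, {"x": 0, "y": 0, "z": 0, "spin": 0, "fingers": 20}]'

```text
time_s: 5.05
ee_pos: [558.1, -73.1, 148.8]
tcp_rot: [-3.112, -0.427, -0.0]
force: [-1.4, 1.1, 5.5]
finger_gap: 28.5
finger_force: 49.2
```

Run:
```python
from h import *
o=bot.observe(); print(o['ee_pos'],C(o['ee_pos']+[0,0,19]),o['finger_gap'],o['finger_force'],o['force'],o['torque'])
```

```text
[558.0560067  -73.09532361 148.84830946] [ 0.43808313  0.07022128 40.64542696] 28.538830695289064 49.20029282569885 [-1.36846808  1.08842864  5.54549445] [ 0.1935642   0.39718187 -0.00870121]
```

Call:
drive_tool --moves '[{"x": -0.0005, "y": -0.0001, "z": 0.0024, "spin": 0, "fingers": 20}, {"x": -0.0015, "y": -0.0004, "z": 0.0073, "spin": 0, "fingers": 20}, {"x": -0.0025, "y": -0.0007, "z": 0.0122, "spin": 0, "fingers": 20}, {"x": -0.0035, "y": -0.001, "z": 0.0171, "spin": 0, "fingers": 20}, {"x": -0.005, "y": -0.0014, "z": 0.0245, "spin": 0, "fingers": 20}]'

```text
time_s: 5.47
ee_pos: [555.7, -73.8, 157.9]
tcp_rot: [-3.112, -0.426, 0.002]
force: [0.2, -0.2, -3.3]
finger_gap: 28.5
finger_force: 49.5
```

Low force of about 3 N, which is the piston's weight, so it isn't binding. I'll continue.

Call:
drive_tool --moves '[{"x": -0.001, "y": -0.0003, "z": 0.0049, "spin": 0, "fingers": 20}, {"x": -0.0025, "y": -0.0007, "z": 0.0122, "spin": 0, "fingers": 20}, {"x": -0.004, "y": -0.0011, "z": 0.0196, "spin": 0, "fingers": 20}, {"x": -0.0055, "y": -0.0015, "z": 0.0269, "spin": 0, "fingers": 20}, {"x": -0.007, "y": -0.002, "z": 0.0342, "spin": 0, "fingers": 20}]'

```text
time_s: 5.88
ee_pos: [553.1, -74.6, 172.3]
tcp_rot: [3.112, 0.427, 0.0]
force: [-0.3, 0.0, -3.6]
finger_gap: 28.6
finger_force: 49.5
```

Run:
```python
from h import *
a=viewer.capture("scene")[170:260,210:330]
o=bot.observe(); print(o['ee_pos'],C(o['ee_pos']+[0,0,19]),o['force'],o['torque'],o['finger_gap'])
cv2.imwrite("pics/c5.png",cv2.resize(a,None,fx=5,fy=5,interpolation=cv2.INTER_CUBIC))
```

```text
[553.38561154 -74.69314884 172.91887297] [ 0.62208703 -0.20919153 65.21462993] [-0.48083167  0.16577303 -2.5626942 ] [-0.0194996   0.03136813  0.01558398] 28.5442237934051
```

View pics/c5.png

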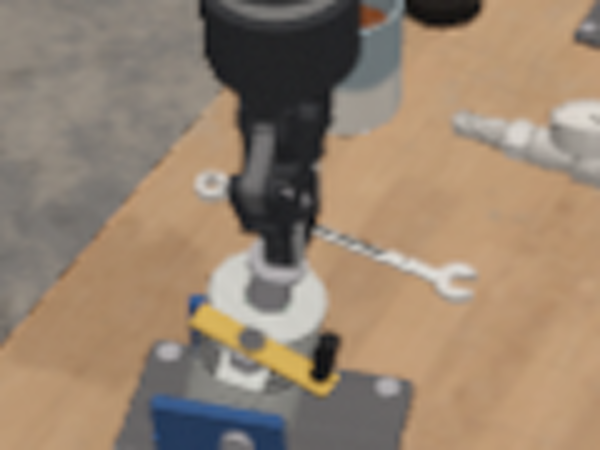

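The rod follows the gripper and is about 24.5 mm out (collar at crop (280,270)). 18.5 mm remain.

Call:
drive_tool --moves '[{"x": -0.0015, "y": -0.0004, "z": 0.0073, "spin": 0, "fingers": 20}, {"x": -0.0035, "y": -0.001, "z": 0.0171, "spin": 0, "fingers": 20}, {"x": -0.0055, "y": -0.0015, "z": 0.0269, "spin": 0, "fingers": 20}, {"x": -0.0075, "y": -0.0021, "z": 0.0367, "spin": 0, "fingers": 20}, {"x": -0.0092, "y": -0.0026, "z": 0.045, "spin": 0, "fingers": 20}]'

```text
time_s: 6.35
ee_pos: [549.6, -75.7, 190.5]
tcp_rot: [3.112, 0.427, 0.0]
force: [0.5, 0.2, -3.6]
finger_gap: 28.8
finger_force: 49.5
```

Call:
drive_tool --moves '[{"x": 0, "y": 0, "z": 0, "spin": 0, "fingers": 20}, {"x": 0, "y": 0, "z": 0, "spin": 0, "fingers": 20}, {"x": 0, "y": 0, "z": 0, "spin": 0, "fingers": 20}, {"x": 0, "y": 0, "z": 0, "spin": 0, "fingers": 20}]'

```text
time_s: 6.68
ee_pos: [549.4, -75.5, 189.7]
tcp_rot: [-3.112, -0.427, 0.001]
force: [0.1, 0.7, -3.4]
finger_gap: 28.6
finger_force: 49.5
```

Run:
```python
from h import *
im=viewer.capture("scene");a=im[170:260,210:330]
o=bot.observe(); print(o['ee_pos'],C(o['ee_pos']+[0,0,19]),o['force'],o['torque'],o['finger_gap'],o['qd'].round(3))
for d in range(-60,50,10): pass
for n,h in(("mouth",0),("collar",43),("green_top",17),("green_low",7)): print(n,((proj("scene",W(0,0,h))-[210,170])*5).round())
cv2.imwrite("pics/c6.png",cv2.resize(a,None,fx=5,fy=5,interpolation=cv2.INTER_CUBIC))
```

```text
[549.37630197 -75.53251264 189.70333052] [1.13944981e-01 6.35256023e-02 8.24820712e+01] [-0.85122407 -0.03995461 -3.4577232 ] [ 0.01504383  0.03558158 -0.0051705 ] 28.583856729077045 [ 0.001  0.001 -0.001 -0.001 -0.002  0.   ]
mouth [268. 292.]
collar [281. 239.]
green_top [273. 271.]
green_low [270. 283.]
```

View pics/c6.png

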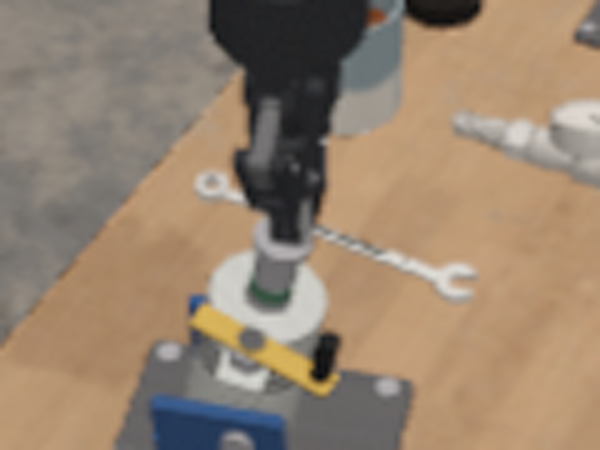

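The whole green ring stands above the mouth (crop (270,293)), with bare rod below it and no red showing. The piston is drawn about 42 mm, and the arm is still with a low force.

```bash
python3 -c "
from plant import bot
print(bot.job_done())"
```

```text
the job is handed in; nothing more can be done
None
```

The job is handed in: the keeper is swung about 90° clear and the piston is drawn about 42 mm straight out. The green ring is fully out, the red ring is hidden, the gripper is holding the piston still, and I touched none of the things lying around.

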